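# Hold the lid flush on a tilted connection box

### The arm

A 6-joint arm with a two-finger parallel gripper is mounted at the origin on the work surface. World frame = base frame: x ahead of the robot, y to its left, z up, the work surface at z = 0. Lengths are in mm, angles in rad, forces in N, time in s.
With the tool pointing down it reaches from about 275 to 850 mm from the base axis. Payload 5.2 kg.
Tool frame: the origin (TCP) lies at the very end of the fingers, on their centre line; the grasp point (between the pads) lies arm.grip_point_offset behind it (arm.grip_point_offset is the distance from the TCP to the grasp point, in mm); z points along the fingers, y is the line along which they close (so a half turn about z gives the same grasp; the last joint's range is limited). The gripper opens to 85 mm and grips with 20 to 120 N. Pads are 22 mm wide; open, the fingers measure 114 mm over their backs; the gripper's body (76 mm by 85 mm) begins 54 mm behind the grasp point. The pads swing forward as they close: fully open they stand 13 mm farther back than shut.
Start: joints at [1.027, 0.259, 1.535, -0, 1.348, -0.203], TCP at [183.811, 518.381, 231.31] pointing down, gripper open.
Joint ranges: [-3.14, 3.14], [-0.91, 2.08], [0.19, 2.58], [-1.22, 4.36], [0.22, 2.71], [-3.12, 3.12]. Speed limits (rad/s): [2.57, 2.57, 3.14, 3.14, 3.14, 3.14].

### API

Orientations are given as a unit quaternion [w, x, y, z].
In Python, from cell import arm, viewer gives the robot as it stands.
- The arm moves only by the tool drive_tool, never from a script. Its argument "motion" is a list of rows, each a list of 6 numbers: the shift along the tool's x, y, z in units of 0.25 m (1.0 is 0.25 m), then the turn, a rotation vector about the tool's x, y, z in units of pi rad (1.0 is pi rad). In form: [[tx, ty, tz, ax, ay, az], ...]. A call has 1 to 20 rows; each row shifts and turns the commanded pose from where the row before left it, along the tool's axes as they then stand; what a row does not reach is not made up. A row lasts 1/10 s, in which the tool goes at most 50 mm and 8.59 degrees, less where a joint would pass 70% of its speed; a pose out of reach is approached as far as the arm can. A call with a number of a shift or a turn outside -1 to 1 is refused whole. A call with a gripper value outside its range is refused whole. "grip" is the opening, from 0 (shut) to 1 (fully open), set as the call begins (left out, the last holds). The fingers move at their own pace and stop on an object; "newtons" is the grip in N (left out, the last holds). Time passes only in rows, so rows that do not move let the fingers close. It gives the time, the measured TCP pose, the force, the opening and the grip force at its end, in the units of the state.
- arm.get_obs(): the state, without advancing time (a new reading comes with each control period).
- viewer.capture(name): name is "scene" or "top"; returns the picture (400x640x3 uint8, red, green, blue); there is no depth.
- viewer.get_calibration(name): a dict with "fov_y" (degrees; the focal length in pixels is half the picture's height over the tangent of half this angle, whatever the lens; pixels are square), "cx", "cy" (the principal point, pixels), "rvec" (rotation vector, rad) and "tvec" (3), from world to camera coordinates, as OpenCV has them. Camera axes: x right, y down, z forward; pixel columns grow to the right and rows downward; lengths in mm; the calibration is good to about 2 mm. A picture is of the moment at which its call begins. get_calibration takes no time and is no camera call.
- arm.finish_job(): hands the job in; it is judged then, once.
The state is a dict: "t": time; "joints": joint angles; "qd": joint speeds; "tau": joint torques, N m; "eef_pos": TCP position; "tool_rot": TCP orientation; "wrist_force": force on the tool from outside, world axes, zero at the start; "wrist_torque": the same for the moment, N m; "width": finger opening in mm; "grip_force": force on a finger pad.
Only numpy, scipy, OpenCV 4.12 (cv2) and the standard library are available. Lean on these libraries where they do the work, as an engineer would, in place of code of your own. Each camera call takes 0.05 s, during which the arm holds its last target. There are 200 camera calls.

### The job

The open connection box is clamped at a slant in the swivel vice. Pick up its oblong lid from the bench, tilt it to the slope of the box, lay it squarely over the rim so that it sits flush on the gasket all round, and finish still gripping it there with a gentle steady push of roughly a kilogram, as you would for a workmate to drive the screws. Leave the vice and everything else on the bench as they are.

Things in the scene. Friction and masses are not known exactly. Their poses are not given: they have to be found in the camera images.
- lid: The box's lid: plain cast aluminium plate, 100 (x) x 50 (y) x 10 mm, flat underside, lying flat at any turn. Origin: centre of underside, z out of its top; a half turn about z makes no difference. About 0.1 kg. Grip across the 50 mm width at mid-length, fingertips low on the edges, about level with the underside; it can then still swivel about the line between the fingers.
- box: Open aluminium connection box, 100 (x) x 48 (y) x 55 mm deep, a rubber gasket on its rim, fixed in the vice. Origin: centre of the rim, in the gasket's top plane, 166 to 176 mm above the bench: there the centre of the lid's underside belongs. z: outward normal of the rim plane, leaning 10 to 28 degrees from vertical to the robot's side. x: up the slope, away from the robot; y: level.
- vice: Grey swivel vice, bolted down, its ball locked: it does not give when pushed. Its jaws hold the box by the two long sides, 45 mm out from the box's middle, and end 29 mm below the rim, so fingers astride the lid have room down to there. Spindle and tommy bar on the box's +y side, no higher than the jaws. Origin: bench level under the ball, which is 85 mm up.
- square_cover: Bystander: aluminium cover of another box, 66 x 66 x 10 mm, lying flat. Origin: centre of its underside.
- screwdriver: Bystander: screwdriver, 200 mm long, lying on the bench. Origin: at bench level under its middle.
- tape_roll: Bystander: roll of black tape, 96 mm across, 25 mm high, lying flat. Origin: centre of its underside.
- spray_can: Bystander: white spray can, 56 mm across, 170 mm tall, standing. Origin: centre of its underside.
- gland_nut: Bystander: brass ring nut, 32 mm across, 10 mm high, lying flat. Origin: centre of its underside.
- meter: Bystander: black hand-held multimeter, 150 x 75 x 38 mm, lying flat. Origin: centre of its underside.
- pliers: Bystander: pliers with red grips, 200 mm long, lying flat. Origin: at bench level near the pivot.
Not all that is in view belongs to the job. What is shaped like the lid but purple or yellow is not meant. Leave any orange look-alike of the vice alone.

How it is judged (in metres and radians):
On the way:
1. the lid is gripped and lifted clear of the bench, not yet on the box (height (world z) of lid above 0.04 m and contact force between the fingers and lid above 1 N and contact force between lid and box below 0.1 N), for 0.2 s.
At the end, for the whole second after the job is handed in: Lid on the box's gasket: underside within 1.5 mm of the rim plane and parallel to it within 0.025 rad, centred within 6 mm along and 5 mm across, square within 0.07 rad, at rest, still gripped by the fingers and pressed on the box with 3 to 25 N (x of lid in the frame of box between -0.006 and 0.006 m and y of lid in the frame of box between -0.005 and 0.005 m and z of lid in the frame of box between -0.002 and 0.0015 m and angle between the z axis of lid and the z axis of box, either way round below 0.025 rad and angle between the x axis of lid and the x axis of box, either way round below 0.07 rad and contact force between lid and box between 3 and 25 N and contact force between the fingers and lid above 3 N and linear speed of lid below 0.01 m/s); the arm keeps its last pose, push and grip.
It fails at once if the lid is rammed against the box with more than 60 N (contact force between lid and box above 60 N).
It fails at once if a bystander on the bench is shifted more than 20 mm (distance of any of square_cover, screwdriver, tape_roll, spray_can, gland_nut, meter, pliers from where it was at the start of the episode above 0.02 m).
It fails at once if the box in its vice is shifted more than 8 mm (distance of box from where it was at the start of the episode above 0.008 m).
It also fails if it takes over 48 s, if anything falls off the work surface, if the arm or the gripper's body presses on something with over 40 N, if the wrist force passes 120 N, or if a joint passes its speed limit or range.

## Working session

There is one attempt and no reset: what is moved stays moved. The work goes in short steps, Python scripts to look and compute and a tool call to move; the robot and the scene stay as the last step left them, time stands still between calls to the robot, and variables do not carry over. Pictures are saved under pics/ and viewed, at most 10 in all, crops included, and the job is handed in when it is done.

Besides the shell and the picture viewer there is one more tool, called after ">>>" by a JSON object that holds its "op" and its "data". drive_tool: Moves the arm, as the interface text tells. Its arguments: {"type":"object","properties":{"motion":{"type":"array","items":{"type":"array","items":{"type":"number"}}},"grip":{"type":"number"},"newtons":{"type":"number"}},"required":["motion"]}

```bash
mkdir -p pics; ls
python3 - <<'E'
from cell import arm, viewer
import cv2
for n in("scene","top"):
    im=viewer.capture(n); cv2.imwrite(f"pics/{n}0.png",im[:,:,::-1]); print(n,viewer.get_calibration(n))
print(arm.get_obs(), arm.grip_point_offset)
E
```

```text
pics
scene {'fov_y': 55.21881494954759, 'cx': 320.3755367057922, 'cy': 200.46097410840932, 'rvec': array([ 1.85175406,  1.48027447, -0.6632284 ]), 'tvec': array([ -68.6371159 , -177.79553166, 1523.26222189])}
top {'fov_y': 44.45949199622724, 'cx': 324.61094844986957, 'cy': 200.15816201909578, 'rvec': array([ 2.19597098, -2.14514078,  0.11713281]), 'tvec': array([ -45.73385331,  434.73387815, 1494.50753896])}
{'t': 0.1, 'joints': array([ 1.02718195e+00,  2.59294880e-01,  1.53597646e+00, -9.87199322e-07,
        1.34801933e+00, -2.02774792e-01]), 'qd': array([ 0.00067759, -0.00070903, -0.00352261,  0.00112976,  0.00020247,
        0.00044806]), 'tau': array([ 2.66325849e-03, -4.46967494e+01, -2.91250026e+01, -3.07886976e-04,
        6.14424804e-03,  3.66032418e-05]), 'eef_pos': array([183.56422902, 517.95284109, 230.54338058]), 'tool_rot': array([-3.09092738e-04,  1.69595905e-01,  9.85513322e-01, -7.90742529e-04]), 'wrist_force': array([-0.21827816, -0.54439003,  0.03903903]), 'wrist_torque': array([-0.04538971, -0.0051181 , -0.01232927]), 'grip_force': 0.0, 'width': 85.31153695977007} 18.700000000000003
```

View pics/scene0.png

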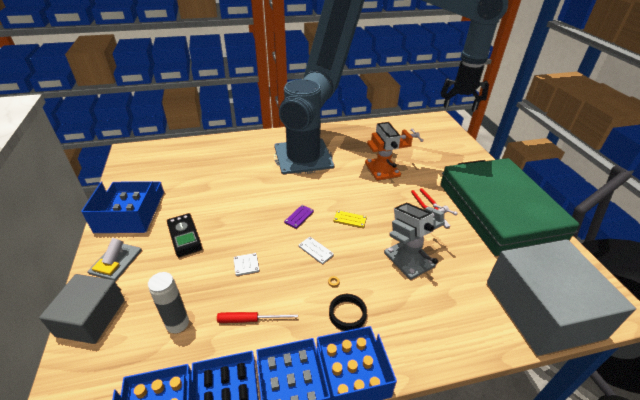

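View pics/top0.png

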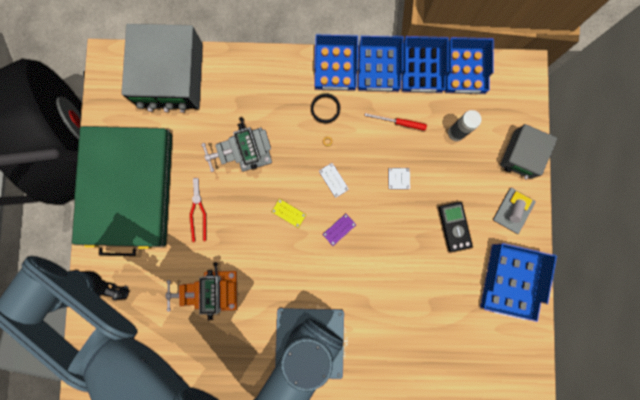

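The scene picture shows the box in the grey vice at about (415,215) and the orange look-alike at (388,140). In the top picture these are at (250,147) and (212,293).

Lid candidates in the top picture:
- **Aluminium oblong (333,180):** fits, because it is the only oblong in bare aluminium.
- **Yellow (289,212) and purple (339,229):** decoys.
- **Square cover (399,178):** not oblong.

I'll confirm the choice in an enlarged crop.

```bash
cat > h.py <<'E'
import numpy as np, cv2
from cell import arm, viewer
from scipy.spatial.transform import Rotation as R
class Cam:
    def __init__(s,n):
        c=viewer.get_calibration(n); s.n=n
        f=200/np.tan(np.radians(c['fov_y'])/2)
        s.K=np.array([[f,0,c['cx']],[0,f,c['cy']],[0,0,1]]); s.rv=c['rvec']; s.t=c['tvec']
        s.R=R.from_rotvec(s.rv).as_matrix(); s.C=-s.R.T@s.t; s.P=s.K@np.c_[s.R,s.t]
    def ray(s,uv):
        uv=np.atleast_2d(uv).astype(float); d=np.c_[uv,np.ones(len(uv))]@np.linalg.inv(s.K).T@s.R
        return d/np.linalg.norm(d,axis=1)[:,None]
    def onz(s,uv,z):
        d=s.ray(uv); return s.C+d*((z-s.C[2])/d[:,2])[:,None]
    def proj(s,p): return cv2.projectPoints(np.atleast_2d(p).astype(float),s.rv,s.t,s.K,None)[0][:,0]
def tri(a,ua,b,ub):
    X=cv2.triangulatePoints(a.P,b.P,np.atleast_2d(ua).T.astype(float),np.atleast_2d(ub).T.astype(float))
    return (X[:3]/X[3]).T
E
python3 - <<'E'
from h import *
t=cv2.imread("pics/top0.png"); s=cv2.imread("pics/scene0.png")
def crop(i,x,y,w,h,k): return cv2.resize(i[y:y+h,x:x+w],None,fx=k,fy=k,interpolation=cv2.INTER_CUBIC)
A=crop(t,225,117,50,60,8); B=crop(s,382,192,50,60,8)      # 400x480
C=np.hstack([A,B]); 
D=crop(t,300,155,80,24*2,5)[:120*2,:400]; 
cv2.imwrite("pics/c1.png",np.hstack([A,B]))
cv2.imwrite("pics/c2.png",np.hstack([crop(t,305,155,50,50,8),crop(s,290,225,50,50,8)]))
for n,im,roi in(("top",t,(315,158,40,45)),("scene",s,(293,230,46,36))):
    c=Cam(n); x,y,w,h=roi; g=im[y:y+h,x:x+w].astype(int)
    m=((g.max(2)-g.min(2)<30)&(g.min(2)>120)).astype(np.uint8)
    cs=max(cv2.findContours(m,0,1)[0],key=cv2.contourArea)
    r=cv2.minAreaRect(cs); b=cv2.boxPoints(r)+[x,y]
    print(n,m.sum(),r,b.tolist()); P=c.onz(b,10); print(P.round(1), np.linalg.norm(np.roll(P,-1,0)-P,axis=1), P.mean(0))
print(Cam("top").C,Cam("scene").C)
E
```

```text
top 491 ((18.338611602783203, 21.78614044189453), (31.594585418701172, 15.841793060302734), 57.7243537902832) [[318.2059373855591, 170.65940856933594], [331.59999656677246, 162.20000076293945], [348.47128677368164, 188.91287231445312], [335.07722663879395, 197.3722801208496]]
[[ 529.8  -13.3   10. ]
 [ 557.7  -54.8   10. ]
 [ 474.2 -109.5   10. ]
 [ 446.5  -68.1   10. ]] [50.07984785 99.86767738 49.80516635 99.66953768] [502.04812431 -61.44139462  10.        ]
scene 440 ((22.62567138671875, 19.329444885253906), (33.0920295715332, 14.787604331970215), 36.38435363769531) [[297.9192085266113, 245.46678733825684], [306.6912040710449, 233.5619411468506], [333.3321342468262, 253.19210243225098], [324.5601387023926, 265.0969467163086]]
[[ 480.2 -111.1   10. ]
 [ 437.   -75.5   10. ]
 [ 532.4  -15.5   10. ]
 [ 570.5  -51.2   10. ]] [ 55.97410831 112.66680789  52.25910526 108.34928863] [505.01301199 -63.31966964  10.        ]
[ 279.50830955  -30.18659223 1531.53576148] [1253.1368094  -238.85817742  853.95843541]
```

View pics/c1.png

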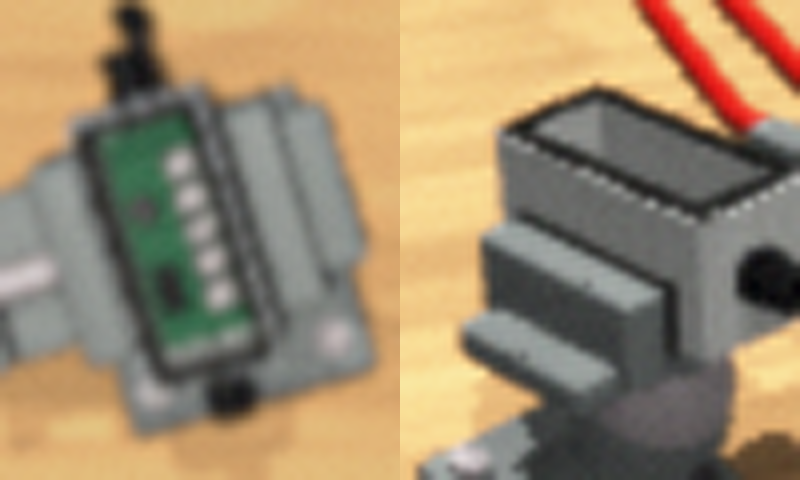

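View pics/c2.png

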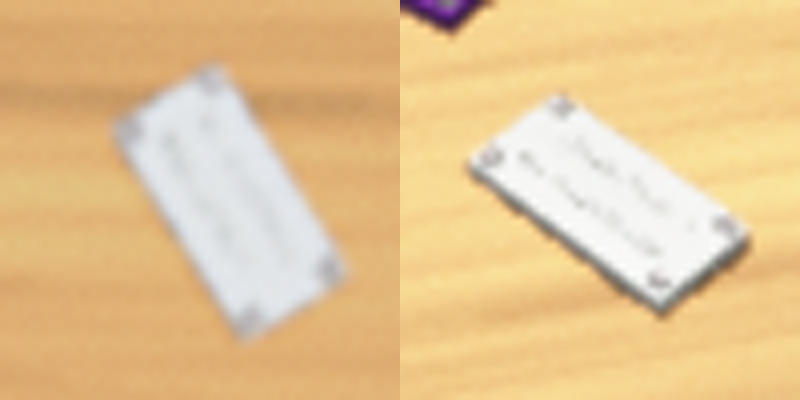

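Crop c1 shows the open box with its black gasket: rim corners in the top view at about (234,133), (249,128), (260,159) and (245,164), and in the scene at about (394.5,208), (407,203), (431,213) and (420,219). Crop c2 confirms the bare aluminium oblong with four corner screws as the lid. Its footprint on the z=10 plane measures 100 x 50 mm, which matches.

Next I'll fit the gasket's dark centre-line on each edge in both views and triangulate the corners.

```bash
cat > rim.py <<'E'
from h import *
from scipy.ndimage import map_coordinates
def lines(img,C,hw=2.0):
    """C: 4 approx corners in order; dark ridge line per edge -> intersected corners"""
    g=cv2.cvtColor(img,cv2.COLOR_BGR2GRAY).astype(float); L=[]
    for i in range(4):
        a,b=C[i],C[(i+1)%4]; d=(b-a)/np.linalg.norm(b-a); n=np.array([-d[1],d[0]]); pts=[]
        for s in np.linspace(.18,.82,25):
            p=a+s*(b-a); o=np.arange(-hw,hw+.01,.1); q=p+o[:,None]*n
            v=map_coordinates(g,[q[:,1],q[:,0]],order=3); w=np.clip(v.min()+25-v,0,None)
            pts.append(p+n*(w@o/w.sum()))
        vx,vy,x,y=cv2.fitLine(np.float32(pts),cv2.DIST_HUBER,0,.01,.01).ravel()
        pts=np.array(pts); L.append((np.array([x,y]),np.array([vx,vy]),np.std((pts-[x,y])@[-vy,vx])))
    out=[]
    for i in range(4):
        p,d,_=L[i-1]; q,e,_=L[i]; s=np.linalg.solve(np.c_[d,-e],q-p); out.append(p+s[0]*d)
    return np.array(out),[l[2] for l in L]
def frame(P):   # corners order: +x+y, +x-y, -x-y, -x+y
    c=P.mean(0); x=(P[0]+P[1]-P[2]-P[3]); y=P[0]+P[3]-P[1]-P[2]
    x/=np.linalg.norm(x); y0=y/np.linalg.norm(y); z=np.cross(x,y0); z/=np.linalg.norm(z)
    return c,x,y0,z
E
python3 - <<'E'
from rim import *
T,S=Cam("top"),Cam("scene")
t=cv2.imread("pics/top0.png"); s=cv2.imread("pics/scene0.png")
ct=np.array([[85,130],[192,97],[272,332],[165,370]])/8+[225,117]-.44
cs=np.array([[785,170],[705,208],[508,132],[600,95]])/8+[382-50,192]-.44
for k in range(3):
    ct,e1=lines(t,ct,1.6); cs,e2=lines(s,cs,1.4)
print(ct.round(2),cs.round(2),np.round(e1,2),np.round(e2,2))
P=tri(T,ct,S,cs); print(P.round(1),np.linalg.norm(np.roll(P,-1,0)-P,axis=1).round(1))
print("reproj",(T.proj(P)-ct).round(2).tolist(),(S.proj(P)-cs).round(2).tolist())
c,x,y,z=frame(P); print(c,x,y,z,"tilt",np.degrees(np.arccos(z[2])),"slope",np.degrees(np.arcsin(x[2])),"y slope",np.degrees(np.arcsin(y[2])),"yaw",np.degrees(np.arctan2(x[1],x[0])), np.degrees(np.arctan2(-y[0],y[1])))
v=tri(T,[[333.338,179.786]],S,[[316,250]])
lc=np.array([[298.5,246],[310.25,236.6],[333.75,254.75],[322.6,262.4]])-.4
Q=S.onz(lc,10);print(Q,Q.mean(0),np.linalg.norm(np.roll(Q,-1,0)-Q,axis=1))
for im,C,n in((t,ct,'t'),(s,cs,'s')):
    k=8;o=C.mean(0)-25
    o=o.round().astype(int); w=cv2.resize(im[o[1]:o[1]+50,o[0]:o[0]+50],None,fx=k,fy=k,interpolation=cv2.INTER_CUBIC)
    cv2.polylines(w,[((C-o+.5)*k).round().astype(int)],True,(0,0,255),1)
    globals()['w'+n]=w
cv2.imwrite("pics/r1.png",np.hstack([wt,ws]))
E
```

```text
[[234.78 134.1 ]
 [248.39 130.1 ]
 [257.68 160.88]
 [245.6  164.25]] [[430.13 212.82]
 [418.91 217.92]
 [395.35 207.71]
 [405.95 203.2 ]] [0.09 0.23 0.26 0.17] [0.11 0.12 0.16 0.08]
[[599.3 221.5 184.3]
 [611.6 183.9 184.7]
 [530.  157.9 154. ]
 [519.4 192.4 155.3]] [39.6 91.  36.1 89.8]
reproj [[-0.13, -0.06], [-0.16, -0.07], [0.14, 0.06], [-0.1, -0.04]] [[-0.24, 0.02], [-0.31, 0.02], [0.25, -0.02], [-0.18, 0.01]]
[565.0675196  188.92884713 169.57908593] [0.89352061 0.30479929 0.3297246 ] [-0.30217284  0.95316857  0.01269806] [-0.31050761 -0.11101371  0.9440662 ] tilt 19.25396604636979 slope 19.252060406535737 y slope 0.7275647532083532 yaw 18.835623636454095 17.589620484210734
[[ 480.8474592  -110.69011484   10.        ]
 [ 450.14064765  -68.33029234   10.        ]
 [ 536.70874913  -16.54442075   10.        ]
 [ 557.9500528   -55.10624809   10.        ]] [506.41172719 -62.667769    10.        ] [ 52.31885738 100.87523329  44.02507819  95.04933552]
```

View pics/r1.png

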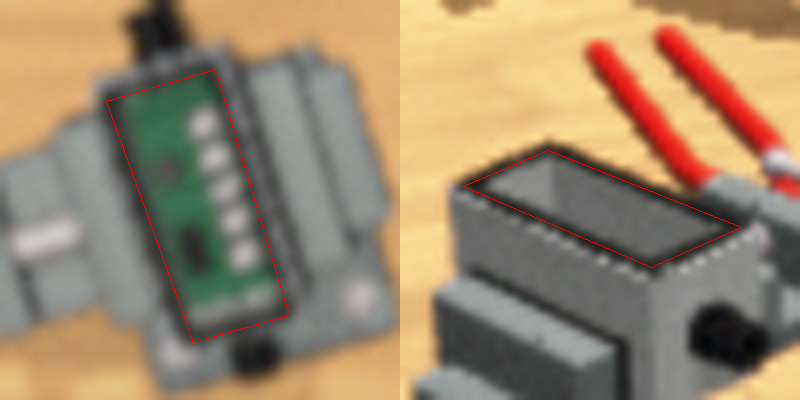

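The red fit sits about 1 px inside the gasket at the upper end in the top view, because the dark green board pulls it inwards in grey values. I'll repeat it on the brightest colour channel, where the board is much lighter than the rubber.

```bash
sed -i 's/g=cv2.cvtColor(img,cv2.COLOR_BGR2GRAY).astype(float)/g=img.max(2).astype(float)/' rim.py
cat > fit.py <<'E'
from rim import *
T,S=Cam("top"),Cam("scene")
t=cv2.imread("pics/top0.png"); s=cv2.imread("pics/scene0.png")
ct=np.array([[85,130],[192,97],[272,332],[165,370]])/8+[225,117]-.44
cs=np.array([[785,170],[705,208],[508,132],[600,95]])/8+[382-50,192]-.44
ct,e1=lines(t,ct,1.6); cs,e2=lines(s,cs,1.4)
ct,e1=lines(t,ct,1.2); cs,e2=lines(s,cs,1.2)
P=tri(T,ct,S,cs); c,x,y,z=frame(P)
E
python3 - <<'E'
from fit import *
print(ct.round(2).tolist(),cs.round(2).tolist(),np.round(e1,2),np.round(e2,2))
print(P.round(1),np.linalg.norm(np.roll(P,-1,0)-P,axis=1).round(1))
print("reproj",(T.proj(P)-ct).round(2).tolist(),(S.proj(P)-cs).round(2).tolist())
print(c,"slope",np.degrees(np.arcsin(x[2])),"y slope",np.degrees(np.arcsin(y[2])),"yaw",np.degrees(np.arctan2(x[1],x[0])), np.degrees(np.arctan2(-y[0],y[1])))
# rays vs tilted plane, length check per camera
for cam,C in((T,ct),(S,cs)):
    d=cam.ray(C); Q=cam.C+d*((c-cam.C)@z/(d@z))[:,None]; print(cam.n,Q.mean(0).round(1),np.linalg.norm(np.roll(Q,-1,0)-Q,axis=1).round(1))
E
```

```text
[[234.60000610351562, 133.72999572753906], [247.97999572753906, 129.82000732421875], [258.3399963378906, 160.24000549316406], [245.25999450683594, 163.9600067138672]] [[430.1000061035156, 212.85000610351562], [418.79998779296875, 217.9600067138672], [395.55999755859375, 207.74000549316406], [405.8999938964844, 203.30999755859375]] [0.07 0.17 0.09 0.12] [0.09 0.11 0.14 0.09]
[[600.  221.6 184.9]
 [612.1 184.4 184.9]
 [531.8 156.5 155.7]
 [520.  192.9 155.4]] [39.1 89.9 38.3 89.9]
reproj [[-0.0, -0.0], [0.04, 0.02], [-0.07, -0.03], [0.07, 0.03]] [[-0.0, 0.0], [0.08, -0.01], [-0.12, 0.01], [0.12, -0.01]]
[565.9814061  188.84774102 170.24223561] slope 19.073308998257925 y slope -0.1981214108058855 yaw 19.461278561586617 17.91410509473873
top [566.  188.9 170.2] [39.  90.1 38.6 89.8]
scene [566.  188.8 170.2] [39.4 89.8 37.6 90. ]
```

The box fit is consistent in both views: 90 x 39 mm along the gasket's centre-line, y level to 0.2°, rim centre (566, 189, 170), slope 19.1° and yaw about 18.7°. The centre height and slope both lie in the ranges given. The lid is at about (503, -62) with yaw 33.3°. Next is a helper that turns a target pose into move units.

```bash
cat > go.py <<'E'
from h import *
def down(yaw,slope=0):
    """tool rot: z into the surface, y along object's y, for object x yawed (deg) and sloping up (deg)"""
    obj=R.from_euler('ZY',[yaw,-slope],degrees=True); return obj*R.from_matrix(np.diag([-1.,1,-1]))
def now():
    o=arm.get_obs(); q=o['tool_rot']; return o,np.array(o['eef_pos']),R.from_quat(np.r_[q[1:],q[0]])
def delta(p,r):
    o,p0,r0=now(); rel=r0.inv()*r
    print("t %.2f"%o['t'],"pos",p0.round(1),"shift/250",(r0.inv().apply(np.array(p)-p0)/250).round(4),"turn/pi",(rel.as_rotvec()/np.pi).round(4),"F",np.round(o['wrist_force'],2),"w",round(o['width'],1),"g",round(o['grip_force'],1))
E
python3 -c "
from go import *
delta([503,-62,220],down(33.3))"
```

```text
t 0.10 pos [183.6 518.  230.5] shift/250 [-1.9797 -1.7592  0.0444] turn/pi [-0.0004 -0.0003 -0.2935] F [-0.22 -0.54  0.04] w 85.3 g 0.0
```

>>> {"op": "drive_tool", "data": {"motion": [[-0.11,-0.098,0,0,0,0],[-0.11,-0.098,0,0,0,0],[-0.11,-0.098,0,0,0,0],[-0.11,-0.098,0,0,0,0],[-0.11,-0.098,0,0,0,0],[-0.11,-0.098,0,0,0,0],[-0.11,-0.098,0,0,0,0],[-0.11,-0.098,0,0,0,0],[-0.11,-0.098,0,0,0,0],[-0.11,-0.098,0,0,0,0],[-0.11,-0.098,0,0,0,0],[-0.11,-0.098,0,0,0,0],[-0.11,-0.098,0,0,0,0],[-0.11,-0.098,0,0,0,0],[-0.11,-0.098,0,0,0,0],[-0.11,-0.098,0,0,0,0],[-0.11,-0.098,0,0,0,0],[-0.11,-0.098,0,0,0,0]], "grip": 0.78, "newtons": 40}}

```text
t: 1.9
eef_pos: [503.2, -64.1, 230.9]
tool_rot: [-0.0, 0.17, 0.985, 0.0]
wrist_force: [0.9, 0.1, -0.9]
width: 66.6
grip_force: 0.0
```

>>> {"op": "drive_tool", "data": {"motion": [[0,0,0,0,0,-0.042],[0,0,0,0,0,-0.042],[0,0,0,0,0,-0.042],[0,0,0,0,0,-0.042],[0,0,0,0,0,-0.042],[0,0,0,0,0,-0.042],[0,0,0,0,0,-0.042],[0,0,0,0,0,0],[0,0,0,0,0,0]]}}

```text
t: 2.8
eef_pos: [502.8, -62.6, 231.0]
tool_rot: [-0.0, -0.286, 0.958, 0.0]
wrist_force: [-0.3, 0.1, -0.5]
width: 66.8
grip_force: 0.0
```

```bash
python3 -c "
from go import *
delta([503,-62,40],down(33.3)); print(arm.get_obs()['joints'])
o,p,r=now()
T=Cam('top'); print(T.proj([503,-62,10]),T.proj([566,189,170]))"
```

```text
t 2.80 pos [502.8 -62.6 231. ] shift/250 [-0.0025  0.0013  0.7642] turn/pi [ 0.0002 -0.0001 -0.0006] F [-0.33  0.11 -0.47] w 66.8 g 0.0
[-3.44422802e-01  1.80979257e-01  1.63586247e+00 -1.84793039e-05
  1.32536432e+00 -2.49454512e+00]
[[333.50642608 179.44958954]] [[246.55808738 147.06556964]]
```

>>> {"op": "drive_tool", "data": {"motion": [[0,0,0.134,0,0,0],[0,0,0.134,0,0,0],[0,0,0.134,0,0,0],[0,0,0.134,0,0,0],[0,0,0.134,0,0,0],[0,0,0.134,0,0,0],[0,0,0.04,0,0,0],[0,0,0,0,0,0],[0,0,0,0,0,0]]}}

```text
t: 3.7
eef_pos: [503.9, -63.0, 21.3]
tool_rot: [0.001, -0.287, 0.958, -0.0]
wrist_force: [0.6, 0.0, 0.2]
width: 66.5
grip_force: 0.0
```

```bash
python3 -c "
from go import *
delta([503,-62,2],down(33.3))
a=viewer.capture('scene');b=viewer.capture('top')
k=8
w=lambda i,x,y:cv2.resize(i[y:y+50,x:x+50],None,fx=k,fy=k,interpolation=2)
cv2.imwrite('pics/g1.png',np.hstack([w(b,308,155),w(a,290,225)])[:,:,::-1])"
```

```text
t 3.70 pos [503.9 -63.   21.3] shift/250 [0.0007 0.0054 0.0773] turn/pi [-0.0004  0.0003  0.0003] F [0.58 0.04 0.17] w 66.5 g 0.0
```

View pics/g1.png

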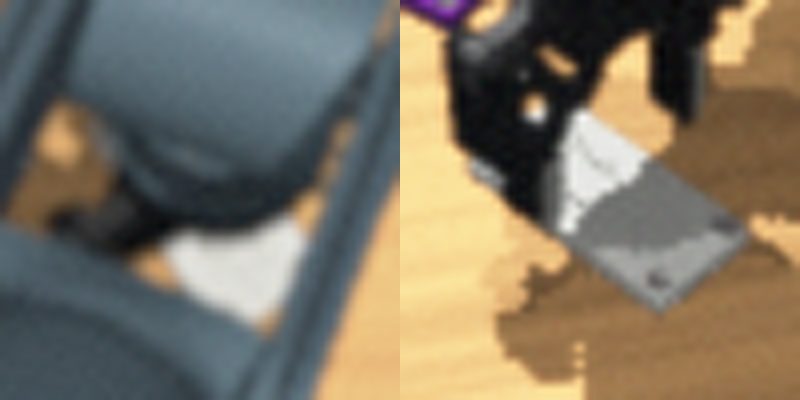

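The right half shows the fingers astride the lid at mid-length, with its near end free at scene (333,255). The top view is mostly hidden by the arm. I'll continue down carefully until the tips touch the bench.

>>> {"op": "drive_tool", "data": {"motion": [[0,0,0.016,0,0,0],[0,0,0.016,0,0,0],[0,0,0.012,0,0,0],[0,0,0.012,0,0,0],[0,0,0,0,0,0]]}}

```text
t: 4.3
eef_pos: [502.5, -62.6, 5.8]
tool_rot: [-0.0, -0.287, 0.958, 0.0]
wrist_force: [0.6, -0.4, -0.1]
width: 66.8
grip_force: 0.0
```

>>> {"op": "drive_tool", "data": {"motion": [[0,0,0.008,0,0,0],[0,0,0.008,0,0,0],[0,0,0,0,0,0]]}}

```text
t: 4.6
eef_pos: [502.8, -62.7, 2.0]
tool_rot: [-0.0, -0.287, 0.958, 0.0]
wrist_force: [-0.7, -0.1, 0.5]
width: 66.9
grip_force: 0.0
```

>>> {"op": "drive_tool", "data": {"motion": [[0,0,0,0,0,0],[0,0,0,0,0,0],[0,0,0.008,0,0,0],[0,0,0,0,0,0]], "grip": 0.67}}

```text
t: 5.0
eef_pos: [502.8, -62.7, 0.1]
tool_rot: [-0.0, -0.287, 0.958, 0.0]
wrist_force: [-0.9, 0.3, -0.4]
width: 57.1
grip_force: 0.0
```

>>> {"op": "drive_tool", "data": {"motion": [[0,0,0.006,0,0,0],[0,0,0,0,0,0]]}}

```text
t: 5.2
eef_pos: [502.8, -62.6, -1.4]
tool_rot: [-0.0, -0.287, 0.958, 0.0]
wrist_force: [-1.2, -0.3, -0.2]
width: 57.4
grip_force: 0.0
```

>>> {"op": "drive_tool", "data": {"motion": [[0,0,0.006,0,0,0],[0,0,0,0,0,0]]}}

```text
t: 5.4
eef_pos: [502.8, -62.6, -2.9]
tool_rot: [-0.0, -0.287, 0.958, 0.0]
wrist_force: [-0.3, 0.1, 0.5]
width: 57.0
grip_force: 0.0
```

>>> {"op": "drive_tool", "data": {"motion": [[0,0,0.004,0,0,0],[0,0,0,0,0,0]]}}

```text
t: 5.6
eef_pos: [502.9, -62.7, -3.8]
tool_rot: [-0.0, -0.287, 0.958, 0.0]
wrist_force: [-0.5, -0.7, -0.0]
width: 57.1
grip_force: 0.0
```

>>> {"op": "drive_tool", "data": {"motion": [[0,0,0.004,0,0,0],[0,0,0,0,0,0]]}}

```text
t: 5.8
eef_pos: [503.0, -62.7, -4.4]
tool_rot: [0.0, -0.287, 0.958, -0.0]
wrist_force: [-0.4, 0.5, 3.3]
width: 57.0
grip_force: 1.8
```

>>> {"op": "drive_tool", "data": {"motion": [[0,0,0.004,0,0,0],[0,0,0,0,0,0]]}}

```text
t: 6.0
eef_pos: [503.1, -62.7, -4.5]
tool_rot: [0.0, -0.287, 0.958, -0.0]
wrist_force: [-4.0, 0.9, 14.2]
width: 57.2
grip_force: 7.0
```

The tips met the bench at TCP z ≈ -4.2. I'll back off about 3.5 mm and close.

>>> {"op": "drive_tool", "data": {"motion": [[0,0,-0.014,0,0,0],[0,0,0,0,0,0]]}}

```text
t: 6.2
eef_pos: [503.3, -62.8, -1.8]
tool_rot: [0.0, -0.287, 0.958, -0.0]
wrist_force: [0.2, 0.1, 0.3]
width: 57.6
grip_force: 0.0
```

>>> {"op": "drive_tool", "data": {"motion": [[0,0,0,0,0,0],[0,0,0,0,0,0],[0,0,0,0,0,0],[0,0,0,0,0,0]], "grip": 0, "newtons": 45}}

```text
t: 6.6
eef_pos: [503.1, -62.7, -1.8]
tool_rot: [0.0, -0.287, 0.958, -0.0]
wrist_force: [-1.2, 1.0, 6.2]
width: 48.5
grip_force: 46.4
```

>>> {"op": "drive_tool", "data": {"motion": [[0,0,-0.03,0,0,0],[0,0,-0.07,0,0,0],[0,0,-0.13,0,0,0],[0,0,-0.13,0,0,0],[0,0,-0.13,0,0,0],[0,0,-0.13,0,0,0],[0,0,-0.13,0,0,0],[0,0,-0.13,0,0,0],[0,0,-0.13,0,0,0],[0,0,-0.1,0,0,0],[0,0,-0.05,0,0,0],[0,0,0,0,0,0]]}}

```text
t: 7.8
eef_pos: [503.6, -62.9, 289.3]
tool_rot: [0.001, -0.287, 0.958, -0.001]
wrist_force: [0.3, -0.0, -0.9]
width: 48.2
grip_force: 47.1
```

```bash
python3 -c "
from go import *
c=np.array([566,188.9,170.2]); r=down(18.7,19.1); z=r.as_matrix()[:,2]
delta(c+z*1.8-z*60,r); print(-z)
o,p,q=now(); print(((q.inv()*r).as_euler('ZYX')/np.pi))"
```

```text
t 7.80 pos [503.6 -62.9 289.3] shift/250 [-0.6886  0.7235  0.2557] turn/pi [ 0.0129 -0.1048  0.081 ] F [ 0.26 -0.04 -0.86] w 48.2 g 47.1
[-0.30994416 -0.10491031  0.94494891]
[ 0.08186039 -0.1053411  -0.00064976]
```

>>> {"op": "drive_tool", "data": {"motion": [[-0.04,0.04,0,0,0,0],[-0.08,0.084,0,0,0,0],[-0.08,0.084,0,0,0,0],[-0.08,0.084,0,0,0,0],[-0.08,0.084,0,0,0,0],[-0.08,0.084,0,0,0,0],[-0.08,0.084,0,0,0,0],[-0.08,0.084,0,0,0,0],[-0.06,0.06,0,0,0,0],[-0.03,0.035,0,0,0,0],[0,0,0,0,0,0.027],[0,0,0,0,0,0.028],[0,0,0,0,0,0.027],[0,0,0,0,-0.021,0],[0,0,0,0,-0.021,0],[0,0,0,0,-0.021,0],[0,0,0,0,-0.021,0],[0,0,0,0,-0.021,0],[0,0,0,0,0,0],[0,0,0,0,0,0]]}}

```text
t: 9.8
eef_pos: [546.8, 183.0, 287.1]
tool_rot: [0.161, -0.159, 0.974, 0.027]
wrist_force: [1.1, -0.2, -0.5]
width: 48.7
grip_force: 47.1
```

```bash
python3 -c "
from go import *
c=np.array([566,188.9,170.2]); r=down(18.7,19.1); z=r.as_matrix()[:,2]
delta(c+z*1.8-z*30,r)
a=viewer.capture('scene');b=viewer.capture('top')
cv2.imwrite('pics/h_s.png',a[:,:,::-1]);cv2.imwrite('pics/h_t.png',b[:,:,::-1])
w=lambda i,x,y,k:cv2.resize(i[y:y+400//k,x:x+400//k],None,fx=k,fy=k,interpolation=2)
cv2.imwrite('pics/h1.png',np.hstack([w(b,200,97,4),w(a,360,150,5)])[:,:,::-1])"
```

```text
t 9.80 pos [546.8 183.  287.1] shift/250 [ 0.0748 -0.0024  0.356 ] turn/pi [-0.0001 -0.0019 -0.0005] F [ 1.12 -0.25 -0.48] w 48.7 g 47.1
```

View pics/h1.png

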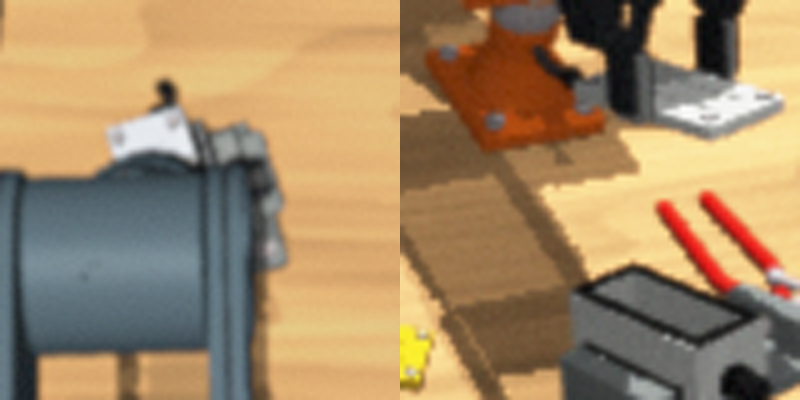

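The crops show the lid gripped and tilted above the box. Its far-end top corners are at about (422,176) and (436.6,169.4) in the scene, and (226.8,128) and (246.8,124) in the top view. I'll compare these with where an unswivelled lid should be.

```bash
python3 -c "
from go import *
T,S=Cam('top'),Cam('scene'); o,p,q=now()
M=q.as_matrix(); x,y,z=-M[:,0],M[:,1],-M[:,2]
org=p+z*1.8
print('lid slope cmd',np.degrees(np.arcsin(x[2])))
for dz in(10,0):
  E=np.array([org+x*50+y*25+z*dz,org+x*50-y*25+z*dz]); print(dz,'T',T.proj(E).round(1).tolist(),'S',S.proj(E).round(1).tolist())
E=np.array([org+x*50+y*25+z*10,org+x*50-y*25+z*10])
# measured by mask: bright lid in top & scene
b=cv2.imread('pics/h_t.png');a=cv2.imread('pics/h_s.png')
for im,(X,Y,w,h),th,n in((b,(222,118,28,24),150,'T'),(a,(405,160,38,24),130,'S')):
  g=im[Y:Y+h,X:X+w].astype(int); m=((g.max(2)-g.min(2)<35)&(g.min(2)>th)).astype(np.uint8)
  k=max(cv2.findContours(m,0,1)[0],key=cv2.contourArea); ap=cv2.approxPolyDP(k,1.2,True)[:,0]+[X,Y]; print(n,ap.tolist())
ms=tri(T,[[226.4,127.8],[246.3,123.6]],S,[[436.1,168.9],[421.6,175.6]]); print('meas',ms.round(1),'pred',E.round(1))
"
```

```text
lid slope cmd 18.821205194625335
10 T [[225.5, 128.9], [244.5, 123.2]] S [[437.2, 168.3], [422.0, 174.5]]
0 T [[225.9, 128.6], [244.7, 122.9]] S [[437.4, 172.1], [422.2, 178.4]]
T [[248, 136], [244, 124], [227, 129], [229, 136], [237, 133]]
S [[411, 169], [413, 173], [419, 174], [422, 177], [435, 171], [435, 169], [422, 165], [418, 165], [417, 167], [414, 166]]
meas [[583.5 217.9 315.2]
 [597.3 170.4 312. ]] pred [[581.1 220.8 314.9]
 [597.1 173.4 314.9]]
```

No swivel: the corners agree with the prediction to 1–3 mm. I'll move to 30 mm above the rim.

>>> {"op": "drive_tool", "data": {"motion": [[0.015,0,0.04,0,-0.002,0],[0.02,0,0.08,0,0,0],[0.02,0,0.08,0,0,0],[0.02,-0.002,0.08,0,0,0],[0,0,0.05,0,0,0],[0,0,0.026,0,0,0],[0,0,0,0,0,0],[0,0,0,0,0,0]]}}

```text
t: 10.7
eef_pos: [559.3, 186.5, 198.3]
tool_rot: [0.166, -0.16, 0.973, 0.027]
wrist_force: [0.2, 0.5, -1.8]
width: 48.7
grip_force: 47.1
```

```bash
python3 -c "
from go import *
c=np.array([566,188.9,170.2]); r=down(18.7,19.1); z=r.as_matrix()[:,2]
delta(c+z*1.8-z*6,r)
a=viewer.capture('scene');b=viewer.capture('top')
cv2.imwrite('pics/i_s.png',a[:,:,::-1]);cv2.imwrite('pics/i_t.png',b[:,:,::-1])
w=lambda i,x,y,k:cv2.resize(i[y:y+400//k,x:x+400//k],None,fx=k,fy=k,interpolation=2)
cv2.imwrite('pics/i1.png',np.hstack([w(b,215,110,8),w(a,386,180,8)])[:,:,::-1])"
```

```text
t 10.70 pos [559.3 186.5 198.3] shift/250 [0.0104 0.0005 0.0987] turn/pi [-0.0002  0.0012 -0.0003] F [ 0.24  0.54 -1.75] w 48.7 g 47.1
```

View pics/i1.png

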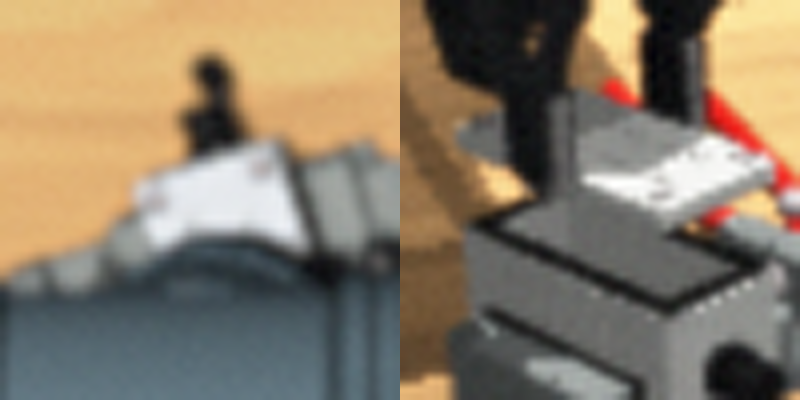

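The lid hovers above and parallel to the rim: its far corners in the scene are at about (418,208) and (432,200), over the box's (420,218) and (431,213). I'll go down to about 6 mm and then guarded.

>>> {"op": "drive_tool", "data": {"motion": [[0.01,0,0.04,0,0.001,0],[0,0,0.03,0,0,0],[0,0,0.016,0,0,0],[0,0,0.01,0,0,0],[0,0,0,0,0,0],[0,0,0,0,0,0]]}}

```text
t: 11.4
eef_pos: [563.9, 188.2, 174.1]
tool_rot: [0.164, -0.16, 0.973, 0.027]
wrist_force: [-0.2, -0.2, -1.2]
width: 48.4
grip_force: 47.1
```

>>> {"op": "drive_tool", "data": {"motion": [[0,0,0.006,0,0,0],[0,0,0.004,0,0,0],[0,0,0,0,0,0]]}}

```text
t: 11.7
eef_pos: [564.6, 188.4, 171.7]
tool_rot: [0.164, -0.16, 0.973, 0.027]
wrist_force: [0.7, 0.5, -0.4]
width: 48.6
grip_force: 47.1
```

>>> {"op": "drive_tool", "data": {"motion": [[0,0,0.004,0,0,0],[0,0,0,0,0,0]]}}

```text
t: 11.9
eef_pos: [564.9, 188.5, 170.7]
tool_rot: [0.163, -0.16, 0.973, 0.027]
wrist_force: [0.3, 1.0, -0.9]
width: 48.8
grip_force: 47.1
```

```bash
python3 -c "
from go import *
c=np.array([566,188.9,170.2]); r=down(18.7,19.1); z=r.as_matrix()[:,2]
delta(c+z*1.8,r); o,p,q=now();print(q.inv().apply(o['wrist_force']),o['wrist_torque'])
a=viewer.capture('scene');b=viewer.capture('top')
cv2.imwrite('pics/j_s.png',a[:,:,::-1]);cv2.imwrite('pics/j_t.png',b[:,:,::-1])
w=lambda i,x,y,k:cv2.resize(i[y:y+400//k,x:x+400//k],None,fx=k,fy=k,interpolation=2)
cv2.imwrite('pics/j1.png',np.hstack([w(b,222,110,8),w(a,386,180,8)])[:,:,::-1])"
```

```text
t 11.90 pos [564.9 188.5 170.7] shift/250 [-0.0037  0.0001  0.0107] turn/pi [-0.0001 -0.0001 -0.0003] F [ 0.3   1.04 -0.85] w 48.8 g 47.1
[-0.29961102  0.89087062  1.00694202] [-0.03423068  0.21685837 -0.01012221]
```

View pics/j1.png

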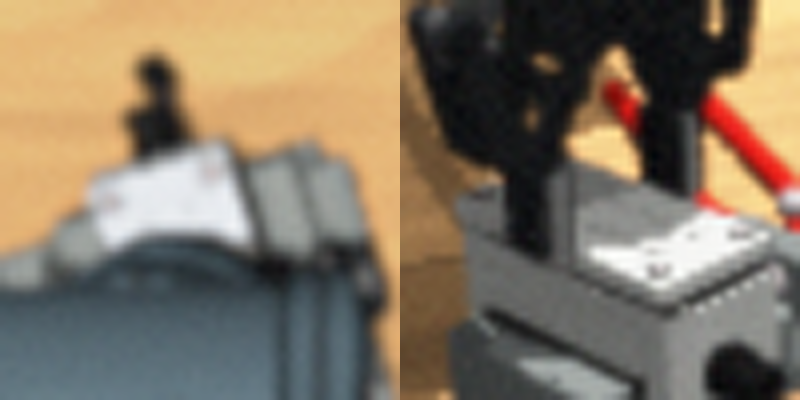

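The lid is about 3 mm above the gasket and well over the rim: its near corner in the scene is at about (419,218) and the box's at (420,219.5). I'll continue in guarded steps.

>>> {"op": "drive_tool", "data": {"motion": [[-0.003,0,0.004,0,0,0],[0,0,0,0,0,0]]}}

```text
t: 12.2
eef_pos: [565.8, 188.8, 170.3]
tool_rot: [0.163, -0.16, 0.973, 0.027]
wrist_force: [-2.1, -0.8, 1.5]
width: 48.7
grip_force: 47.4
```

>>> {"op": "drive_tool", "data": {"motion": [[0,0,0.004,0,0,0],[0,0,0,0,0,0]]}}

```text
t: 12.4
eef_pos: [565.8, 188.8, 170.2]
tool_rot: [0.164, -0.16, 0.973, 0.027]
wrist_force: [-7.1, -2.1, 9.9]
width: 48.6
grip_force: 48.3
```

>>> {"op": "drive_tool", "data": {"motion": [[0,0,0.003,0,0,0],[0,0,0,0,0,0]]}}

```text
t: 12.6
eef_pos: [565.9, 188.8, 170.1]
tool_rot: [0.164, -0.16, 0.973, 0.027]
wrist_force: [-11.6, -3.6, 14.9]
width: 48.6
grip_force: 49.0
```

```bash
python3 -c "
from go import *
c=np.array([566,188.9,170.2]); r=down(18.7,19.1); z=r.as_matrix()[:,2]
delta(c+z*1.8,r); o,p,q=now();print('tool F',q.inv().apply(o['wrist_force']),'M',q.inv().apply(o['wrist_torque']))
a=viewer.capture('scene');b=viewer.capture('top')
cv2.imwrite('pics/k_s.png',a[:,:,::-1]);cv2.imwrite('pics/k_t.png',b[:,:,::-1])
w=lambda i,x,y,k:cv2.resize(i[y:y+400//k,x:x+400//k],None,fx=k,fy=k,interpolation=2)
cv2.imwrite('pics/k1.png',np.hstack([w(b,232,120,10),w(a,392,192,10)])[:,:,::-1])
T,S=Cam('top'),Cam('scene'); M=r.as_matrix(); x,y,zz=-M[:,0],M[:,1],-M[:,2]
for cc,dz in((c,0),(c,10)):
  E=np.array([cc+x*sx*50+y*sy*25+zz*dz for sx,sy in((1,1),(1,-1),(-1,-1))]); print(dz,'T',T.proj(E).round(1).tolist(),'S',S.proj(E).round(1).tolist())
"
```

```text
t 12.60 pos [565.9 188.8 170.1] shift/250 [-0.0007  0.0001  0.0072] turn/pi [-0.0003 -0.     -0.0001] F [-11.59  -3.59  14.95] w 48.6 g 49.0
tool F [  6.56977002   0.29213814 -18.09158914] M [0.21948689 1.31677302 0.1320575 ]
0 T [[232.3, 132.6], [249.5, 127.4], [260.6, 161.3]] S [[432.8, 212.7], [418.6, 219.5], [392.8, 208.0]]
10 T [[232.1, 132.9], [249.3, 127.6], [260.5, 161.7]] S [[432.7, 209.3], [418.4, 216.0], [392.6, 204.7]]
```

View pics/k1.png

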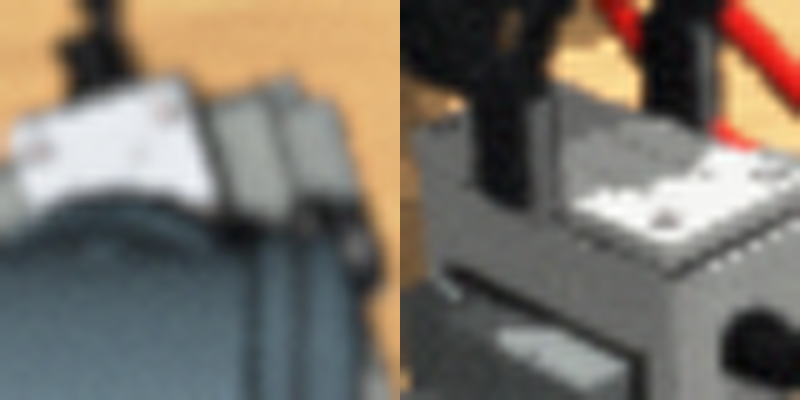

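The lid sits on the gasket at the predicted place: near top corner in the scene at (418.7,215.8), expected (418.4,216.0). The gasket line is still visible round its end. The 6.6 N sideways force comes from my small side step after contact, so I'll undo that and read the moment. A residual moment would mean contact on one edge only.

>>> {"op": "drive_tool", "data": {"motion": [[0.0027,0,0,0,0,0],[0,0,0,0,0,0],[0,0,0,0,0,0]]}}

```text
t: 13.0
eef_pos: [565.9, 188.8, 170.2]
tool_rot: [0.164, -0.16, 0.973, 0.027]
wrist_force: [-9.5, -1.8, 14.6]
width: 48.8
grip_force: 48.9
```

```bash
cat > st.py <<'E'
from go import *
F=[];M=[]
for i in range(4):
    o,p,q=now(); F.append(q.inv().apply(o['wrist_force'])); M.append(q.inv().apply(o['wrist_torque'])); viewer.capture('top')
print(o['t'],p.round(2),'slope',np.degrees(np.arcsin(-q.as_matrix()[2,0])).round(2),'F',np.mean(F,0).round(2),'M',np.mean(M,0).round(3),o['width'],o['grip_force'])
E
python3 st.py
```

```text
13.15 [565.85 188.82 170.15] slope 19.18 F [  4.33   0.76 -16.12] M [0.188 1.006 0.067] 48.652653450144264 48.86150121688843
```

>>> {"op": "drive_tool", "data": {"motion": [[0.005,0,0,0,0,0],[0,0,-0.001,0,0.003,0],[0,0,0,0,0,0],[0,0,0,0,0,0]]}}

```text
t: 13.6
eef_pos: [565.7, 188.8, 170.2]
tool_rot: [0.161, -0.16, 0.974, 0.026]
wrist_force: [-5.9, -0.1, 10.0]
width: 48.9
grip_force: 48.3
```

```bash
python3 st.py
```

```text
13.75 [565.76 188.75 170.18] slope 18.76 F [  1.26   1.22 -11.06] M [0.009 0.307 0.024] 48.818320808399214 48.28751027584076
```

Run:
```python
from h import *
from scipy.ndimage import map_coordinates
a=viewer.capture('scene')[:,:,::-1]; cv2.imwrite('pics/l_s.png',a)
g=a.max(2).astype(float)
def prof(A,B,name):
    A,B=np.array(A),np.array(B); o=np.arange(-4,4.1,1)
    for s in(.06,.12,.18,.25,.7,.78,.85,.9,.95):
        p=A+s*(B-A); v=map_coordinates(g,[p[1]+o,np.full(len(o),p[0])],order=1); print(name,s,v.round().astype(int))
prof([418.6,219.5],[392.8,208.0],'long -y'); prof([418.6,219.5],[432.8,212.7],'end +x')
```

```text
long -y 0.06 [218 162 121 101 104 108 106 107 107]
long -y 0.12 [230 168 117 100  98 102 102 105 104]
long -y 0.18 [229 176 123  98  91 101 104 106 106]
long -y 0.25 [233 170 116  86  91 104 107 106 104]
long -y 0.7 [ 23  22  23  34  62  90 100 102 104]
long -y 0.78 [ 78  78  76  74  86 102 103 101 102]
long -y 0.85 [103 104 102 100 100 102 102 101 103]
long -y 0.9 [ 92 104 104 102 100 102 102 102 103]
long -y 0.95 [ 92 101 101 100 102 106 106 105 106]
end +x 0.06 [225 168 137 101  91 126 135 136 135]
end +x 0.12 [217 177 141  97  99 126 138 141 142]
end +x 0.18 [223 170 139 109 100 131 138 141 142]
end +x 0.25 [225 172 140  92 117 138 144 147 146]
end +x 0.7 [211 174 142 105 133 147 146 147 144]
end +x 0.78 [212 166 138 114 130 156 146 144 146]
end +x 0.85 [203 168 140 113 148 156 148 145 145]
end +x 0.9 [192 163 138 126 141 165 150 144 144]
end +x 0.95 [177 151 133 122 146 161 151 139 136]
```

The centre of pressure is now within about 10 mm of the middle. The dark line looks stronger at the +x end than at the -x end, though, so I'll check whether it changed with the last tilt by comparing it with the earlier picture.

```bash
cat > gap.py <<'E'
from h import *
import sys
from scipy.ndimage import map_coordinates
def gap(f):
    g=cv2.imread(f).max(2).astype(float)
    for A,B,n,ss in(([418.6,219.5],[392.8,208.0],'long',np.r_[.05:.27:.01]),([418.6,219.5],[432.8,212.7],'end',np.r_[.05:.95:.02])):
        A,B=np.array(A),np.array(B); o=np.arange(-4,4.01,.25)
        V=np.mean([map_coordinates(g,[ (A+s*(B-A))[1]+o,np.full(len(o),(A+s*(B-A))[0])],order=1) for s in ss],0)
        base=V[(o>2)].mean(); w=(o>-1.6)&(o<1.6); print(f,n,"top edge",round(o[np.argmin(abs(V-185))],2),"dark px",(np.clip(base-V[w],0,None).sum()*.25/(base-25)).round(2),"at",o[w][np.argmin(V[w])],V[::2].round().astype(int))
for f in sys.argv[1:]: gap(f)
E
python3 gap.py pics/j_s.png pics/k_s.png pics/l_s.png
```

```text
pics/j_s.png long top edge -3.5 dark px 0.48 at -0.75 [215 186 152 127 111  96  82  80  90  99 103 104 104 103 104 105 106]
pics/j_s.png end top edge -3.75 dark px 0.74 at -1.0 [195 171 153 138 118  94  82  94 120 144 150 147 145 144 144 144 145]
pics/k_s.png long top edge -3.25 dark px 0.21 at -0.5 [228 204 167 137 119 107  96  92  97 102 104 104 104 105 105 105 105]
pics/k_s.png end top edge -3.25 dark px 0.51 at -0.75 [218 195 171 153 139 122 105 103 121 143 150 147 145 145 144 143 144]
pics/l_s.png long top edge -3.25 dark px 0.22 at -0.5 [228 205 168 137 119 107  97  92  96 101 104 104 104 105 105 105 105]
pics/l_s.png end top edge -3.25 dark px 0.53 at -0.75 [217 194 170 153 139 122 104 102 121 143 149 147 145 144 144 144 144]
```

The picture did not change when the tool tilted, so the lid rests on the gasket rather than following the hand. As a last check I'll measure its centring in the top view by edge lines, against the rim fit.

Run:
```python
from go import *
from scipy.ndimage import map_coordinates
b=viewer.capture('top')[:,:,::-1]; g=b.max(2).astype(float); mn=b.min(2).astype(float)
T=Cam('top'); r=down(18.7,19.1); M=r.as_matrix(); x,y,z=-M[:,0],M[:,1],-M[:,2]
for h in(0,1.7):
  c=np.array([566,188.9,170.2])+z*(10+h)
  for n,A,B,out in(('+x',c+x*50+y*18,c+x*50-y*18,x),('-y',c+x*47-y*25,c+x*32-y*25,-y),('+y',c+x*47+y*25,c+x*34+y*25,y)):
    d=[]
    o=np.arange(-9,9.01,.25); acc=0
    for s in np.linspace(0,1,12):
        uv=T.proj(A+s*(B-A)+o[:,None]*out); acc=acc+map_coordinates(mn,[uv[:,1],uv[:,0]],order=1)/12
    print(h,n,'edge offset mm outward',o[np.argmin(np.gradient(acc))],acc[::6].round().astype(int))
```

```text
0 +x edge offset mm outward 1.75 [220 219 220 221 218 204 181 150 118  93  76  71  70]
0 -y edge offset mm outward 0.5 [220 216 212 208 200 181 154 123  99  93 101 114 122]
0 +y edge offset mm outward 0.25 [205 202 202 203 200 191 174 154 138 129 127 126 127]
1.7 +x edge offset mm outward 1.75 [220 219 220 221 218 206 182 152 120  94  77  71  70]
1.7 -y edge offset mm outward 0.75 [220 216 212 208 201 183 156 125 100  93 101 113 122]
1.7 +y edge offset mm outward 0.5 [205 202 202 203 199 190 172 152 137 129 127 127 128]
```

Centred to about 2 mm along and under 1 mm across, with a steady push of about 11 N. I'm handing the job in.

```bash
python3 st.py; python3 -c "
from cell import arm
print(arm.finish_job())"
```

```text
14.05 [565.77 188.74 170.18] slope 18.76 F [  1.03   1.53 -10.77] M [-0.034  0.3    0.036] 48.44569321005101 48.28358173370361
the job is handed in; nothing more can be done
None
```

The job is handed in, with no verdict returned: the lid is on the gasket, still gripped and pressed with about 11 N, about 2 mm off centre along and under 1 mm across; forces and pictures indicate it is flush.

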